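# Show where the ribbed die belongs

## Robot

A 7-joint arm with a two-finger parallel gripper is mounted at the origin on the work surface. World frame = base frame: x ahead of the robot, y to its left, z up, the work surface at z = 0. Lengths are in m, angles in rad, forces in N, time in s.
With the tool pointing down it reaches from about 0.425 to 0.875 m from the base axis. Payload 4.7 kg.
Tool frame: the origin (TCP) lies at the very end of the fingers, on their centre line; the grasp point (between the pads) lies behind it (ctrl.tcp_to_grasp is the y of the grasp point in the tool frame, in m); y points along the fingers, x is the direction in which the jaws open and shut, and the axes are right-handed (so a half turn about y gives the same grasp; the last joint's range is limited). The gripper opens to 87 mm and grips with 3 to 60 N. Pads are 19 mm wide; open, the fingers measure 117 mm over their backs; the gripper's body (75 mm by 190 mm) begins 51 mm behind the grasp point.
Start: joints at [-1.255, 0.321, -0.07, 1.45, 0.023, 1.371, -0.057], TCP at [0.193, 0.621, 0.189] pointing down, gripper open.
Joint ranges: [-2.86, 2.86], [-0.3, 2.09], [-1.38, 1.24], [0.06, 2.45], [-1.56, 4.7], [0.09, 2.05], [-2.69, 2.69]. Speed limits (rad/s): [2.57, 2.57, 3.14, 3.14, 3.14, 3.14, 3.14].

## Interface

Orientations are given as a rotation vector (axis times angle).
In Python, from bench import ctrl, get_image, workorder gives the robot as it stands.
- The arm moves only by the tool drive_tool, never from a script. Its argument "increments" is text: rows parted by semicolons, each of 5 numbers parted by spaces: the shift along the tool's x, y, z in mm, then the turn about the tool's y in degrees, then the closure in counts, from 0 (fully open) to 255 (shut). In form: tx ty tz yaw fingers; .... A call has 1 to 20 rows; each row shifts and turns the commanded pose from where the row before left it, along the tool's axes as they then stand; what a row does not reach is not made up. A row lasts 1/8 s, in which the tool goes at most 62.5 mm and 10.7 degrees, less where a joint would pass 70% of its speed; a pose out of reach is approached as far as the arm can. A call is refused whole if a number of a shift passes 62.5 or a number of a turn 10.7, either way. A call with a gripper value outside its range is refused whole. The fingers move at their own pace and stop on an object; "squeeze" is the grip in N (left out, the last holds). Time passes only in rows, so rows that do not move let the fingers close. It gives the time, the measured TCP pose, the force and the opening at its end, in the units of the state.
- ctrl.get_state(): the state, without advancing time (a new reading comes with each control period).
- get_image(name): name is "side" or "top" or "wrist"; returns a dict with "img" (480x640x3 uint8, red, green, blue), "mtx" (3x3 intrinsics, pixels), "k1" (the pictures are not rectified: a ray, as slopes to the right and down, at radius r is drawn at 1 + k1 r^2 times it, then the intrinsics apply), "camera_from_world" (4x4, takes a point from world to camera coordinates). Camera axes: x right, y up, looking along -z (the intrinsics and any distortion apply to the point x, -y, -z); pixel columns grow to the right and rows downward; lengths in m; the calibration is good to about 2 mm. A picture is of the moment at which its call begins. There is no depth.
- workorder.close_job(): hands the job in, once; it reports no verdict.
The state is a dict: "time": time; "joint_positions": joint angles; "qd": joint speeds; "joint_torque": joint torques, N m; "position": TCP position; "tool_rot": TCP orientation; "ft_force": force on the tool from outside, world axes, zero at the start; "torque": the same for the moment, N m; "grip_width": opening from 0.0 (shut) to 1.0 (fully open).
Only numpy, scipy, OpenCV 4.12 (cv2) and the standard library are available. Lean on these libraries where they do the work, as an engineer would, in place of code of your own. Each camera call takes 0.05 s, during which the arm holds its last target.

## Task

Show the apprentice which roller die to put away and where: with the fingertips, point from straight above at the ribbed die on the bench and stay there for about two seconds, then point in the same way at the bare post of the die rack and stay there, still pointing at it when you finish. Bring the fingertips to just above each, a finger's breadth or two, but touch and move nothing, and do not come low over any other die or post.

Things in the scene. Friction and masses are not known exactly. Their poses are not given: they have to be found in the camera images.
- ribbed_die_top (a point): Centre of the top face of the ribbed roller die: a bare steel disc standing on its face on the bench, 40 mm tall, body 44 mm across, with one raised rib like a flange round its middle (rib 70 mm across, from 15 to 25 mm above the bench); seen from above, a small disc in a wider ring. z of this point is 40 mm.
- plain_die_top (a point): Centre of the top face of the plain die: bare steel, a straight-sided cylinder 60 mm across and 40 mm tall, standing on the bench.
- grooved_die_top (a point): Centre of the top face of the grooved die: bare steel, 60 mm across and 40 mm tall, with a groove 14 mm wide and 10 mm deep round its middle, standing on the bench.
- bare_post_tip (a point): Top centre of the one post of the die rack that carries no die: an upright dark steel pin 18 mm across, rising 70 mm from the plank; its tip is 90 mm above the bench. It may be any of the four posts.
- ribbed_die: The ribbed die, origin at the centre of its underside, z up. 0.6 kg or so, loose.
- plain_die: The plain die, origin at the centre of its underside, z up. Loose.
- grooved_die: The grooved die, origin at the centre of its underside, z up. Loose.
- rack: Fixed die rack: a wooden plank 90 mm (x) by 312 mm (y) and 20 mm thick, origin at the centre of its underside. Four posts stand in a row along its y axis, 78 mm apart, on its centre line.
- bare_post: The bare post, origin at its foot on the plank's top, 20 mm above the bench.
- post_a: A loaded post of the rack, the same as the bare one, origin at its foot on the plank's top.
- post_a_tip (a point): Top centre of that loaded post, 90 mm above the bench; it sticks 30 mm out of its die.
- racked_die_a: Loose steel ring die sitting on that post: 56 mm across, 40 mm tall, 23 mm bore; origin at the centre of its underside, on the plank. Its top is 60 mm above the bench.
- post_b: A loaded post of the rack, the same as the bare one, origin at its foot on the plank's top.
- post_b_tip (a point): Top centre of that loaded post, 90 mm above the bench; it sticks 30 mm out of its die.
- racked_die_b: Loose steel ring die sitting on that post: 56 mm across, 40 mm tall, 23 mm bore; origin at the centre of its underside, on the plank. Its top is 60 mm above the bench.
- post_c: A loaded post of the rack, the same as the bare one, origin at its foot on the plank's top.
- post_c_tip (a point): Top centre of that loaded post, 90 mm above the bench; it sticks 30 mm out of its die.
- racked_die_c: Loose steel ring die sitting on that post: 56 mm across, 40 mm tall, 23 mm bore; origin at the centre of its underside, on the plank. Its top is 60 mm above the bench.
- hammer: Bystander: hammer lying on the bench; origin under its middle, x towards its head.
- wrench: Bystander: steel wrench lying on the bench; origin under its middle, x along it.
- marker: Bystander: white marker pen with a black cap, 135 mm long, 16 mm thick, lying along its x; origin under its middle.
- tape_measure: Bystander: grey tape measure, 62 x 36 mm and 56 mm tall; origin at the centre of its underside.
- oil_bottle: Bystander: white bottle 54 mm across and 150 mm tall; origin at the centre of its underside.
- paste_tin: Bystander: metal tin 68 mm across and 50 mm tall; origin at the centre of its underside.
There are look-alikes about, which are no part of the job. Leave any brown or green look-alike of the plain_die alone.

How it is judged:
By the outcome, as a careful person would: the job done as asked, in the order asked, and still so for the second after the job is handed in, with the robot touching nothing.
It also fails if it takes over 40 s, if anything falls off the work surface, if the arm or the gripper's body presses on something with over 40 N, if the wrist force passes 120 N, or if a joint passes its speed limit or range.

## Working session

There is one attempt and no reset: what is moved stays moved. The work goes in short steps, Python scripts to look and compute and a tool call to move; the robot and the scene stay as the last step left them, time stands still between calls to the robot, and variables do not carry over. Pictures are saved under pics/ and viewed, and the job is handed in when it is done.

Besides the shell and the picture viewer there is one more tool, called after "Emit:" as name(argument=value, ...) on one line, values as JSON. drive_tool: Moves the arm, as the interface text tells. Its arguments: {"type":"object","properties":{"increments":{"type":"string"},"squeeze":{"type":"number"}},"required":["increments"]}

```bash
mkdir -p pics; ls
cat > h.py <<'E'
import numpy as np, cv2
from bench import ctrl, get_image, workorder
E
python3 - <<'E'
from h import *
s=ctrl.get_state(); print(s['time'],s['position'],s['tool_rot'],s['grip_width'])
for n in ['top','side','wrist']:
    d=get_image(n); cv2.imwrite(f'pics/{n}0.png',d['img'][:,:,::-1]); 
    np.savez(f'{n}0.npz',**d)
    print(n,d['mtx'].tolist(),d['k1'],np.round(d['camera_from_world'],3).tolist())
E
```

```text
pics
0.0 [0.19308232 0.62000851 0.18813568] [-1.33824034 -0.98302783  0.98551015] 0.998683796721424
top [[438.51109559192673, 0.0, 315.4728548054398], [0.0, 438.51109559192673, 237.92506480698557], [0.0, 0.0, 1.0]] -0.07687528868031894 [[-0.024, -0.999, 0.03, -0.031], [0.988, -0.019, 0.156, -0.522], [-0.155, 0.034, 0.987, -0.87], [0.0, 0.0, 0.0, 1.0]]
side [[607.50958926236, 0.0, 323.78651829356585], [0.0, 607.50958926236, 231.21308277174617], [0.0, 0.0, 1.0]] 0.011978110482996613 [[-0.908, -0.419, 0.017, 0.496], [0.268, -0.55, 0.791, -0.213], [-0.322, 0.723, 0.612, -1.094], [0.0, 0.0, 0.0, 1.0]]
wrist [[363.4301729630161, 0.0, 319.4980053170299], [0.0, 363.4301729630161, 243.05913440690244], [0.0, 0.0, 1.0]] 0.021072019254595942 [[0.297, 0.955, -0.002, -0.649], [-0.925, 0.287, -0.249, 0.031], [-0.237, 0.076, 0.969, -0.39], [0.0, 0.0, 0.0, 1.0]]
```

View pics/top0.png

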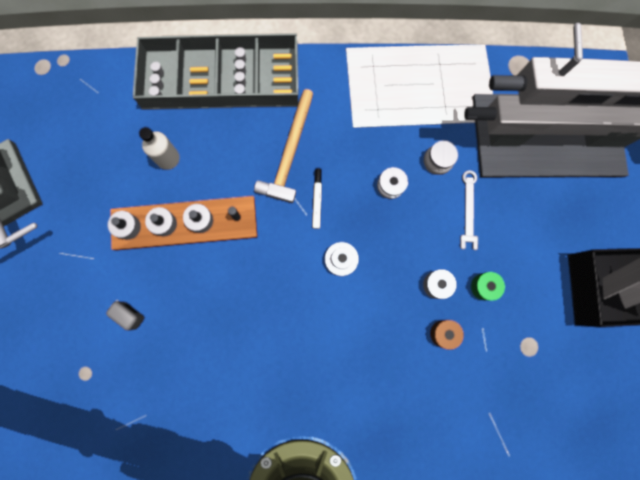

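View pics/side0.png

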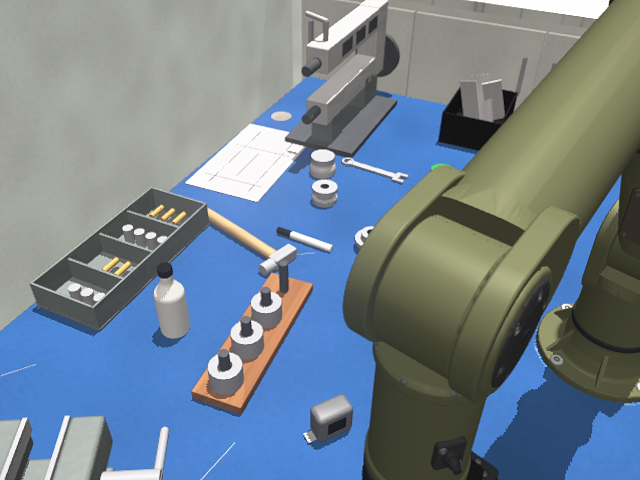

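View pics/wrist0.png

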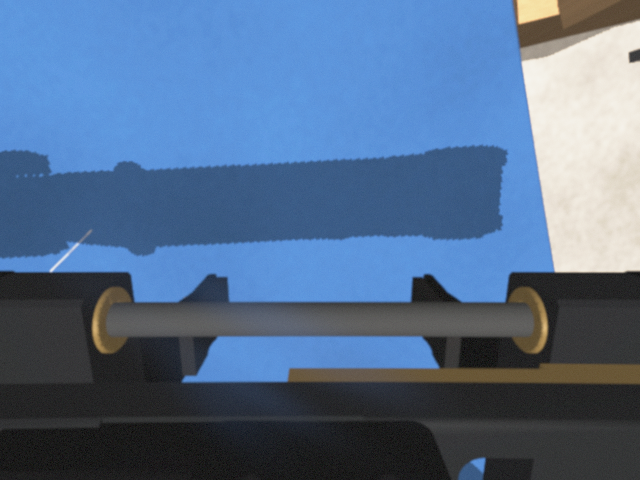

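The top view shows the ribbed die candidate at (342,259), other dies at (393,182) and (441,284), and the bare post at about (234,214). I'll zoom in and measure.

```bash
cat >> h.py <<'E'
def ray(d,u,v):
    K=d['mtx'];k=float(d['k1']);D=np.array([k,0,0,0,0.])
    x,y=cv2.undistortPointsIter(np.array([[[u,v]]],float),K,D,None,None,(3,100,1e-10))[0,0]
    T=d['camera_from_world'];R=T[:3,:3];t=T[:3,3]
    return -R.T@t, R.T@np.array([x,-y,-1.])
def onplane(d,u,v,z):
    o,r=ray(d,u,v); return o+r*(z-o[2])/r[2]
def proj(d,p):
    T=d['camera_from_world'];c=T[:3,:3]@np.array(p)+T[:3,3]
    x,y=c[0]/-c[2],-c[1]/-c[2];f=1+float(d['k1'])*(x*x+y*y);K=d['mtx']
    return K[0,0]*x*f+K[0,2],K[1,1]*y*f+K[1,2]
E
python3 - <<'E'
from h import *
d=dict(np.load('top0.npz')); im=d['img'][:,:,::-1]
a=cv2.resize(im[130:310,210:470],None,fx=3,fy=3,interpolation=cv2.INTER_CUBIC); cv2.imwrite('pics/topz.png',a)
s=dict(np.load('side0.npz'))['img'][:,:,::-1]
cv2.imwrite('pics/sidez.png',cv2.resize(s[140:330,240:400],None,fx=3,fy=3,interpolation=cv2.INTER_CUBIC))
E
```

```text
(no output)
```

View pics/topz.png

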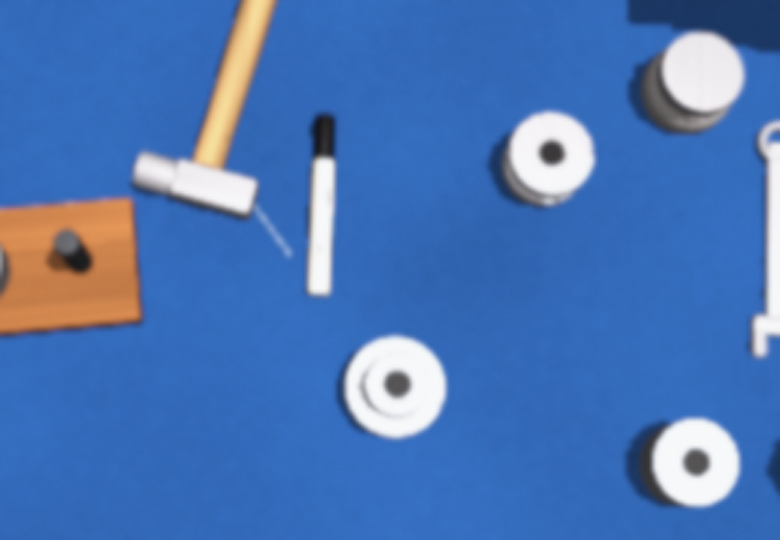

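View pics/sidez.png

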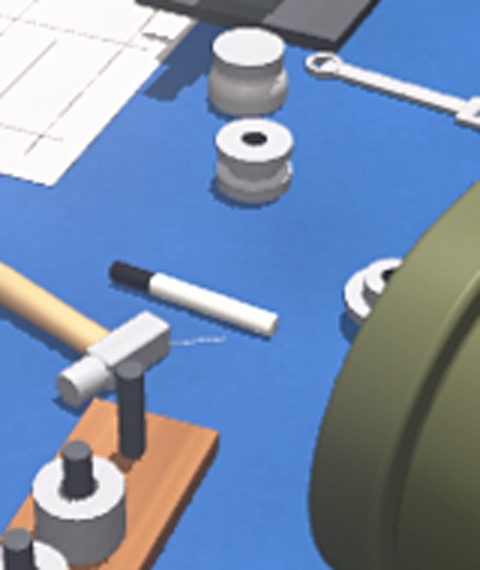

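Confirmed: the ribbed die is in the middle at zoom (397,384), the grooved one is upper right, and the plain one is lower right. The bare post is the rack's right-end post, with its tip at about zoom (67,242). Next I'll measure positions with masks.

Run:
```python
from h import *
t=dict(np.load('top0.npz'));s=dict(np.load('side0.npz'))
g=t['img'].astype(int)
def blob(m,u,v,name):
    n,l,st,c=cv2.connectedComponentsWithStats(m.astype(np.uint8))
    k=l[v,u]; print(name,k,st[k],c[k]); return c[k],(l==k)
gray=g.sum(2)/3; sat=g.max(2)-g.min(2)
# bores
for nm,(u,v) in dict(ribbed=(342,258),grooved=(393,181),plain=(441,284)).items():
    m=np.zeros(gray.shape,bool); m[v-7:v+8,u-7:u+8]=gray[v-7:v+8,u-7:u+8]<160
    c,_=blob(m,u,v,nm); print('  top',onplane(t,*c,0.04))
# outer white ring of ribbed, at z .025
m=np.zeros(gray.shape,bool);m[230:290,310:375]=(sat<60)[230:290,310:375]
c,b=blob(m,342,250,'rib'); cs=cv2.findContours(b.astype(np.uint8),cv2.RETR_EXTERNAL,cv2.CHAIN_APPROX_NONE)[0]
(x,y),r=cv2.minEnclosingCircle(cs[0]); print(x,y,r,onplane(t,x,y,.025), 'diam',np.linalg.norm(onplane(t,x+r,y,.025)-onplane(t,x-r,y,.025)))
# post
print(gray[206:224,226:244].astype(int))
# side tip
gs=s['img'].sum(2)/3
for (u,v) in [(283,263.3)]: print('side tip',onplane(s,u,v,.09))
for (u,v) in [(232,210.3)]: print('top tip',onplane(t,u,v,.09))
print('rack corners', [onplane(t,*p,.02).round(3).tolist() for p in [(109,209.5),(254,196.5),(257,237),(111.5,249.5)]])
```

```text
ribbed 1 [338 254   9   8  57] [342.07017544 257.52631579]
  top [ 0.47899035 -0.09632693  0.04      ]
grooved 1 [390 177   8   8  52] [393.5 180.5]
  top [ 0.64255533 -0.21253449  0.04      ]
plain 1 [438 280   8   8  54] [441.61111111 283.61111111]
  top [ 0.41997994 -0.30232434  0.04      ]
rib 1 [324 242  35  34 924] [340.77272727 258.60714286]
340.8034362792969 258.8861999511719 17.29979133605957 [ 0.47782363 -0.09497126  0.025     ] diam 0.07299287913074705
[[149 148 145 140 133 127 125 129 136 144 150 152 153 152 153 153 154 153]
 [149 146 139 128 118 113 112 116 123 133 142 149 151 152 152 152 152 152]
 [147 140 129 116 108 107 107 109 112 118 127 140 148 150 151 151 151 151]
 [143 133 119 108 106 107 108 110 110 107 110 128 144 148 150 150 150 150]
 [142 129 113 106 106 107 110 112 111 101  94 111 134 144 148 148 148 148]
 [140 124 109 104 106 108 110 113 110  96  78  86 113 133 142 143 143 143]
 [131 113  98  97 102 106 110 110 102  83  60  59  86 117 132 138 139 139]
 [118  97  81  83  90  97  99  96  83  63  44  42  63  97 122 134 138 138]
 [104  83  71  70  71  74  74  6
[... 207 characters left out ...]
 69  65  53  39  30  25  26  27  29  31  44  78 115 132 136]
 [ 99  82  75  74  70  64  51  39  30  27  28  30  34  51  85 118 133 136]
 [115  98  88  85  85  81  74  62  47  37  33  36  48  71 100 123 133 135]
 [127 117 110 108 107 107 103  94  78  65  60  62  76  98 117 128 132 133]
 [132 128 126 125 125 124 123 118 108 101  97  99 107 118 127 130 132 131]
 [132 132 131 131 131 131 131 129 126 123 122 122 125 127 130 131 131 130]
 [131 132 131 131 132 131 131 130 130 130 130 130 130 130 130 131 130 130]]
side tip [0.57157908 0.12935443 0.09      ]
top tip [0.57172007 0.12340936 0.09      ]
rack corners [[0.595, 0.401, 0.02], [0.617, 0.087, 0.02], [0.529, 0.081, 0.02], [0.508, 0.391, 0.02]]
```

```bash
cat >> h.py <<'E'
from scipy.spatial.transform import Rotation as Ro
def delta(P, p=None):
    s=ctrl.get_state(); R=Ro.from_rotvec(s['tool_rot']).as_matrix()
    return (R.T@(np.array(P)-np.array(s['position'] if p is None else p))*1000).round(1)
E
python3 - <<'E'
from h import *
s=ctrl.get_state(); print(Ro.from_rotvec(s['tool_rot']).as_matrix().round(3),ctrl.tcp_to_grasp,s['time'],s['position'])
t=dict(np.load('top0.npz'))
print('bottle cap',onplane(t,147,134,.15),'tape',onplane(t,122,312,.056))
W=(.47,.42,.25); D=(.479,-.096,.25)
print(delta(W),delta(D,W))
E
```

```text
[[ 0.297 -0.    -0.955]
 [ 0.955 -0.001  0.297]
 [-0.001 -1.    -0.   ]] -0.0187 0.15 [0.19311583 0.62017008 0.18841977]
bottle cap [0.71037939 0.27793316 0.15      ] tape [0.37609199 0.34866726 0.056     ]
[-108.9  -61.4 -323.9] [-490.     0.7 -162. ]
```

Emit:
drive_tool(increments="0 -20 0 0 255;0 -20 0 0 255;0 -20 0 0 255;-14 0 -40 0 255;-14 0 -40 0 255;-14 0 -40 0 255;-14 0 -40 0 255;-14 0 -40 0 255;-14 0 -40 0 255;-14 0 -40 0 255;-14 0 -40 0 255;0 0 0 0 255;0 0 0 0 255")

```text
time: 1.78
position: [0.4651, 0.4194, 0.2504]
tool_rot: [-1.336, -0.985, 0.983]
ft_force: [-0.7, -0.5, -0.1]
grip_width: 0.005
```

Emit:
drive_tool(increments="-40 0 -13 0 255;-40 0 -13 0 255;-40 0 -13 0 255;-40 0 -13 0 255;-40 0 -13 0 255;-40 0 -13 0 255;-40 0 -13 0 255;-40 0 -13 0 255;-40 0 -13 0 255;-40 0 -13 0 255;-40 0 -13 0 255;-40 0 -13 0 255;0 0 0 0 255;0 0 0 0 255")

```text
time: 3.52
position: [0.4721, -0.084, 0.2497]
tool_rot: [-1.335, -0.987, 0.985]
ft_force: [0.1, 0.7, 0.2]
grip_width: 0.003
```

Run:
```python
from h import *
s=ctrl.get_state(); print(s['time'],s['position'],s['tool_rot'],s['grip_width'],s['ft_force'])
print(delta((.479,-.096,.06)))
for n in ['top','wrist','side']:
    d=get_image(n); cv2.imwrite(f'pics/{n}1.png',d['img'][:,:,::-1]);np.savez(f'{n}1.npz',**d)
```

```text
3.525 [ 0.47205162 -0.08403508  0.24967241] [-1.33545392 -0.98705363  0.98498319] 0.0026292296618336585 [0.13667156 0.69709276 0.20145429]
[ -9.6 189.7 -10.1]
```

View pics/wrist1.png

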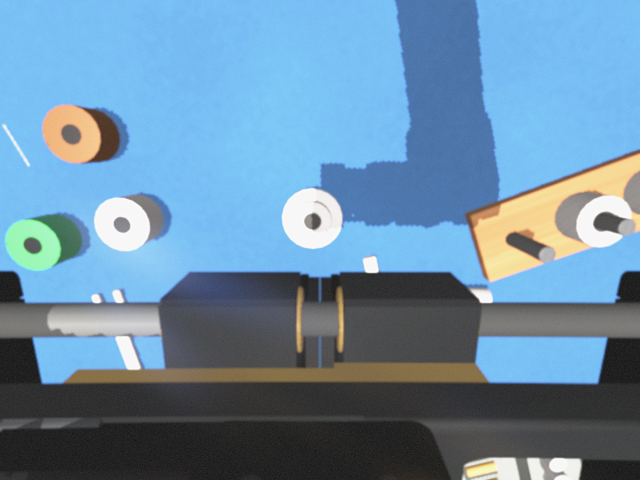

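View pics/side1.png

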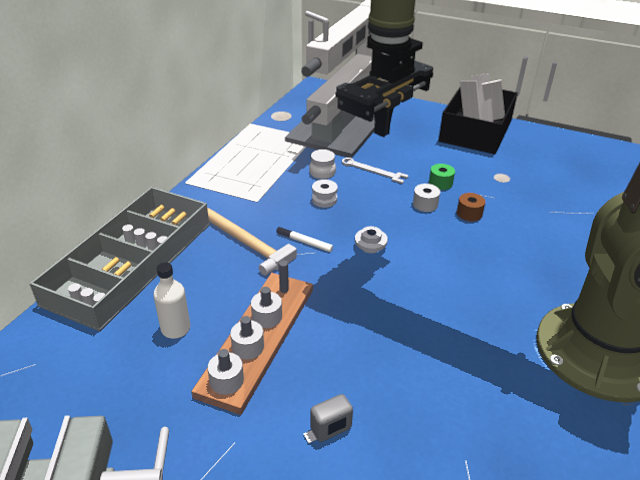

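The wrist view shows the ribbed die's bore at about (313,221) and the bare post tip at about (546,254). The side view shows the ribbed die's top at about (371,232) and the bare post tip at about (283,263). I'll cross-check these.

Run:
```python
from h import *
w=dict(np.load('wrist1.npz'));s=dict(np.load('side1.npz'));t=dict(np.load('top1.npz'))
print('wrist ribbed',onplane(w,313,221,.04),'post',onplane(w,546,254,.09))
print('side ribbed',onplane(s,371.5,233,.04),'post',onplane(s,283,263.3,.09))
print('proj tcp side',proj(s,ctrl.get_state()['position']),'ribbed pred side',proj(s,(.479,-.096,.04)),'wrist',proj(w,(.479,-.096,.04)), 'post wrist',proj(w,(.571,.1245,.09)))
a=cv2.resize(w['img'][170:290,270:330+250,::-1],None,fx=2.5,fy=2.5,interpolation=cv2.INTER_CUBIC);cv2.imwrite('pics/wz.png',a)
a=cv2.resize(s['img'][200:300,260:400,::-1],None,fx=5,fy=5,interpolation=cv2.INTER_CUBIC);cv2.imwrite('pics/sz.png',a)
```

```text
wrist ribbed [ 0.4809365  -0.09421215  0.04      ] post [0.57356788 0.12399467 0.09      ]
side ribbed [ 0.47700552 -0.09035036  0.04      ] post [0.57157908 0.12935443 0.09      ]
proj tcp side (np.float64(379.9342444126678), np.float64(148.58246670118052)) ribbed pred side (np.float64(371.58721512746064), np.float64(231.2829875531858)) wrist (np.float64(310.9821997421885), np.float64(219.8481274977871)) post wrist (np.float64(546.1277760605075), np.float64(251.51523480679728))
```

View pics/wz.png

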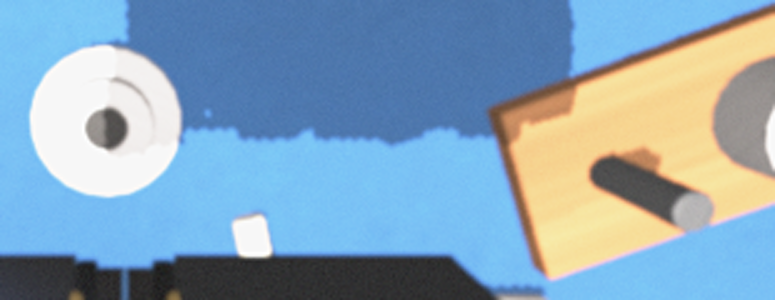

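View pics/sz.png

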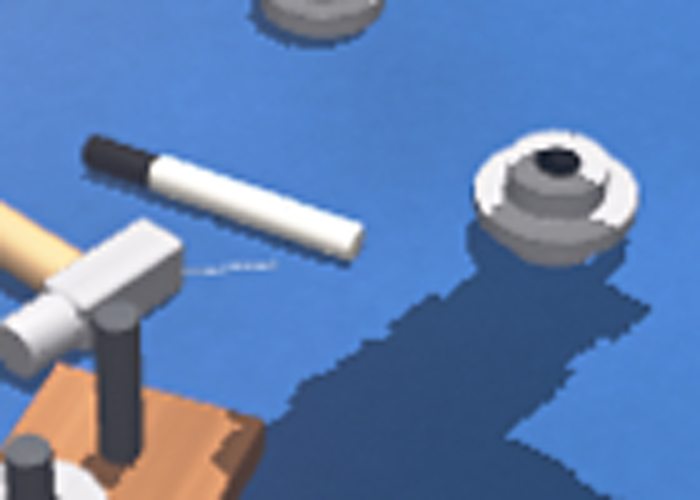

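Emit:
drive_tool(increments="-4 0 -5 0 255;-4 0 -5 0 255;0 25 0 0 255;0 25 0 0 255;0 25 0 0 255;0 25 0 0 255;0 25 0 0 255;0 20 0 0 255;0 0 0 0 255;0 0 0 0 255")

```text
time: 4.92
position: [0.4796, -0.097, 0.105]
tool_rot: [-1.338, -0.985, 0.983]
ft_force: [-0.6, -0.4, -0.1]
grip_width: 0.001
```

Run:
```python
from h import *
s=ctrl.get_state(); print(s['time'],s['position'],s['grip_width'],s['ft_force'])
print(delta((.4795,-.095,.065)))
for n in ['side','top','wrist']:
    d=get_image(n); np.savez(f'{n}2.npz',**d); cv2.imwrite(f'pics/{n}2.png',d['img'][:,:,::-1])
    if n=='side': cv2.imwrite('pics/s2z.png',cv2.resize(d['img'][130:280,280:480,::-1],None,fx=3.5,fy=3.5,interpolation=cv2.INTER_CUBIC))
```

```text
4.925 [ 0.47962635 -0.09703679  0.10503037] 0.000883053926798037 [-0.63113201 -0.35925805 -0.08950903]
[ 1.9 40.   0.8]
```

View pics/s2z.png

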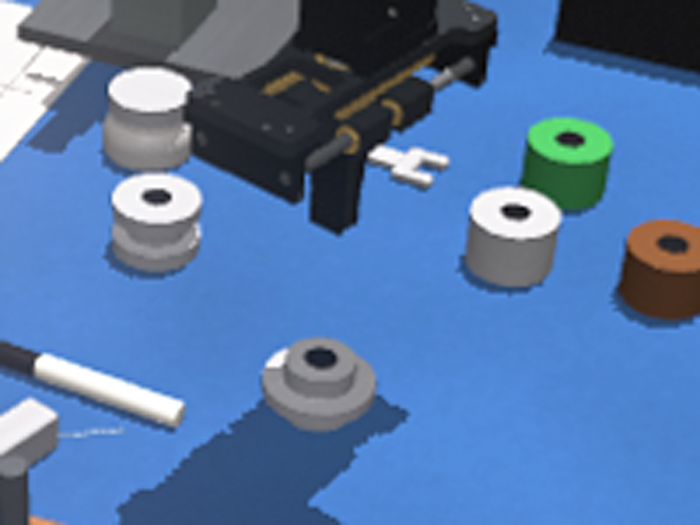

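View pics/wrist2.png

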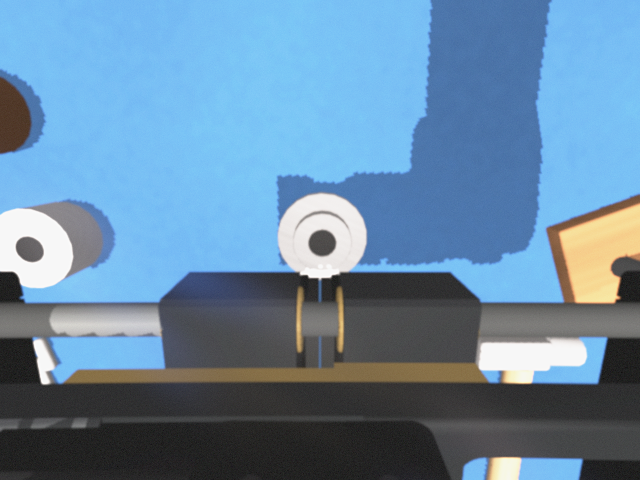

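The wrist view puts the die bore at (322,242), in line with the fingers at u≈320. The side view shows the fingertips at about (376,195), above the die.

Run:
```python
from h import *
w=dict(np.load('wrist2.npz'));s=dict(np.load('side2.npz'));t=dict(np.load('top2.npz'))
print('wrist bore',onplane(w,322,242,.04),'side bore',onplane(s,280+320/3.5,130+358/3.5,.04))
print('tcp in side',proj(s,ctrl.get_state()['position']))
```

```text
wrist bore [ 0.4800648 -0.0951256  0.04     ] side bore [ 0.47803962 -0.09259503  0.04      ]
tcp in side (np.float64(373.4248184344901), np.float64(205.96528191677595))
```

The projected TCP (373,206) and the seen fingertip (376,196) differ in the side view, so I'm checking before descending.

Run:
```python
from h import *
w=dict(np.load('wrist2.npz'));s=dict(np.load('side2.npz'));t=dict(np.load('top2.npz'))
p=ctrl.get_state()['position']; print(p,ctrl.get_state()['time'])
print('wrist',proj(w,p),'top',proj(t,p))
cv2.imwrite('pics/s2zz.png',cv2.resize(s['img'][160:250,340:430,::-1],None,fx=6,fy=6,interpolation=cv2.INTER_CUBIC))
cv2.imwrite('pics/w2z.png',cv2.resize(w['img'][190:340,240:400,::-1],None,fx=4,fy=4,interpolation=cv2.INTER_CUBIC))
```

```text
[ 0.47979056 -0.09682845  0.1052575 ] 5.075
wrist (np.float64(319.7879470656103), np.float64(270.90298773495226)) top (np.float64(345.3728651351293), np.float64(253.32411826040547))
```

View pics/s2zz.png

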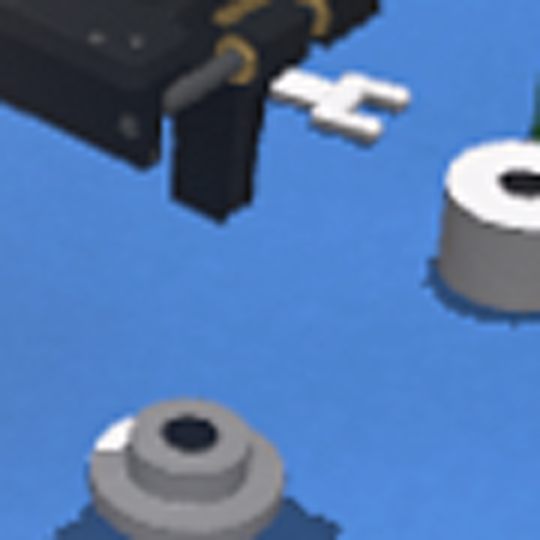

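View pics/w2z.png

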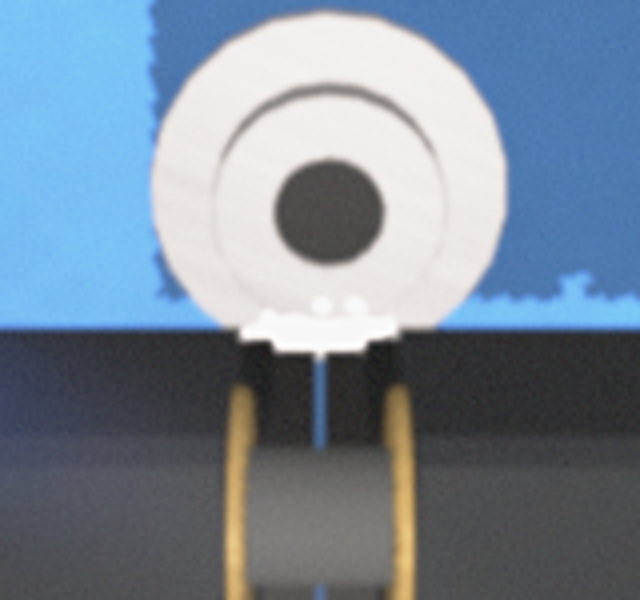

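View pics/top2.png

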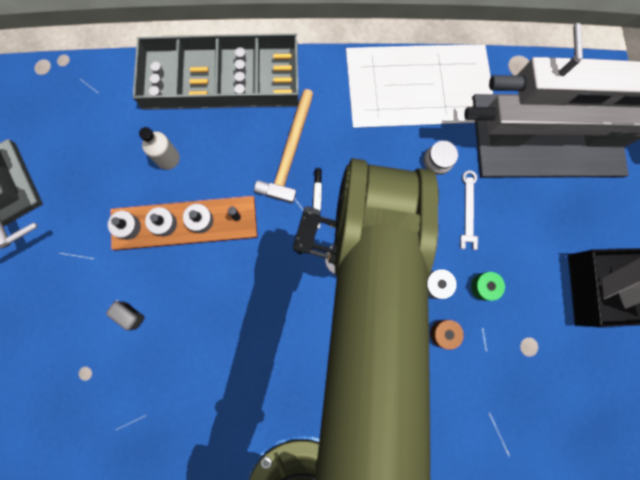

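```bash
python3 - <<'E'
from h import *
st=ctrl.get_state(); p=np.array(st['position']); R=Ro.from_rotvec(st['tool_rot']).as_matrix()
w=dict(np.load('wrist2.npz'));s=dict(np.load('side2.npz'));t=dict(np.load('top2.npz'))
o,r=ray(w,320,272); print('wrist cam in tool (mm)',(R.T@(o-p)*1000).round(1))
for row in (272,275,280):
  o,r=ray(w,320,row); a=R.T@(o-p); b=R.T@r
  for y in (-.04,-.02,0): print(row,'tool y',y,'-> z mm',((a+b*(y-a[1])/b[1])*1000).round(1))
# side view: predicted finger corner pixels
for y in (0,-.01,-.02,-.03):
  print(y,[np.round(proj(s,p+R@np.array([x,y,z])),1).tolist() for x in (-.015,.015) for z in (-.0095,.0095)])
E
python3 - <<'E'
import sys; sys.path.insert(0,'.')
from h import *
w=dict(np.load('wrist0.npz'))
cv2.imwrite('pics/w0z.png',cv2.resize(w['img'][250:400,90:550,::-1],None,fx=1.7,fy=1.7,interpolation=cv2.INTER_CUBIC))
E
```

```text
wrist cam in tool (mm) [-1.000e-01 -1.956e+02  6.650e+01]
272 tool y -0.04 -> z mm [  0.1 -40.   13.1]
272 tool y -0.02 -> z mm [  0.1 -20.    6.2]
272 tool y 0 -> z mm [ 0.1  0.  -0.7]
275 tool y -0.04 -> z mm [  0.1 -40.   11.6]
275 tool y -0.02 -> z mm [  0.1 -20.    4.6]
275 tool y 0 -> z mm [ 0.1  0.  -2.5]
280 tool y -0.04 -> z mm [  0.1 -40.    9.2]
280 tool y -0.02 -> z mm [  0.1 -20.    1.9]
280 tool y 0 -> z mm [ 0.1  0.  -5.5]
0 [[374.3, 201.1], [381.5, 204.8], [365.3, 207.2], [372.5, 210.9]]
-0.01 [[374.7, 197.2], [381.9, 200.8], [365.6, 203.2], [372.8, 206.9]]
-0.02 [[375.0, 193.2], [382.3, 196.8], [365.9, 199.2], [373.2, 202.9]]
-0.03 [[375.3, 189.2], [382.7, 192.7], [366.2, 195.1], [373.5, 198.8]]
```

View pics/w0z.png

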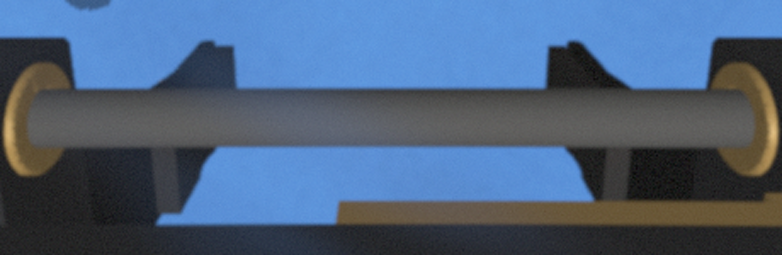

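Run:
```python
from h import *
st=ctrl.get_state(); p=np.array(st['position']); R=Ro.from_rotvec(st['tool_rot']).as_matrix()
s=dict(np.load('side2.npz')); 
for y in (-.06,-.07,-.08,-.09,-.10):
  print('body',y,[np.round(proj(s,p+R@np.array([.095,y,z])),1).tolist() for z in (-.0375,.0375)],'far',np.round(proj(s,p+R@np.array([-.095,y,.0375])),1))
# triangulate fingertip corners side pixel with tool-vertical line
im=s['img'][:,:,::-1].copy()
def line(a,b,c): cv2.line(im,tuple(int(round(v)) for v in proj(s,p+R@np.array(a))),tuple(int(round(v)) for v in proj(s,p+R@np.array(b))),c,1)
for y,c in ((0,(0,0,255)),(-.0187,(0,255,0)),(-.03,(0,255,255)),(-.0697,(255,0,255))):
    X,Z=(.095,.0375) if y<-.05 else (.015,.0095)
    q=[(-X,y,-Z),(X,y,-Z),(X,y,Z),(-X,y,Z)]
    for i in range(4): line(q[i],q[(i+1)%4],c)
cv2.imwrite('pics/s2o.png',cv2.resize(im[110:260,320:460],None,fx=4,fy=4,interpolation=cv2.INTER_NEAREST))
```

```text
body -0.06 [[330.0, 193.6], [359.9, 209.1]] far [418.3 170.2]
body -0.07 [[330.2, 189.3], [360.2, 204.8]] far [418.8 166. ]
body -0.08 [[330.3, 185.0], [360.4, 200.4]] far [419.4 161.8]
body -0.09 [[330.4, 180.6], [360.7, 195.9]] far [420.  157.6]
body -0.1 [[330.5, 176.2], [361.1, 191.4]] far [420.5 153.3]
```

View pics/s2o.png

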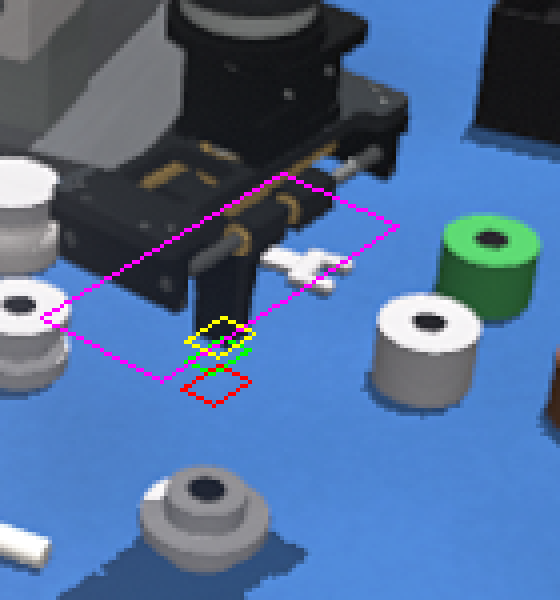

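The whole gripper appears about 33 mm higher along the tool axis than the reported TCP implies. Three views of the dies agree, so camera calibration isn't the cause. I'll check the offset at another pose and see whether the documented interface says anything about it.

View pics/s1o.png

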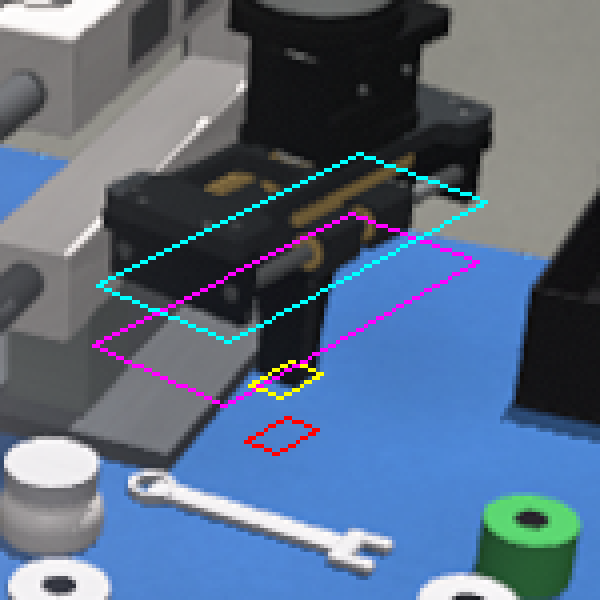

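The same offset of about 33 mm shows in both poses, in both finger and body, so the pictures contradict the reported TCP height. I'll descend cautiously and compare the tip directly with the die top.

Emit:
drive_tool(increments="2 10 1 0 255;0 15 0 0 255;0 15 0 0 255;0 5 0 0 255;0 0 0 0 255;0 0 0 0 255")

```text
time: 5.82
position: [0.479, -0.0946, 0.0596]
tool_rot: [-1.337, -0.985, 0.984]
ft_force: [-0.7, -0.3, 0.2]
grip_width: 0.007
```

Run:
```python
from h import *
st=ctrl.get_state(); p=np.array(st['position']); print(st['time'],p,st['ft_force']); print(delta((.4795,-.095,.045)))
s=get_image('side'); w=get_image('wrist'); np.savez('side3.npz',**s)
for z in (.05,.06,.07,.08,.085,.09,.095,.1): print(z,np.round(proj(s,(p[0],p[1],z)),1))
cv2.imwrite('pics/s3z.png',cv2.resize(s['img'][160:260,330:430,::-1],None,fx=6,fy=6,interpolation=cv2.INTER_CUBIC))
cv2.imwrite('pics/w3.png',w['img'][:,:,::-1])
```

```text
5.825 [ 0.4789651  -0.09461783  0.05958359] [-0.65449664 -0.33074805  0.1645663 ]
[-0.2 14.6 -0.6]
0.05 [371.7 227.9]
0.06 [372.  224.1]
0.07 [372.3 220.3]
0.08 [372.6 216.5]
0.085 [372.8 214.6]
0.09 [372.9 212.6]
0.095 [373.1 210.7]
0.1 [373.2 208.7]
```

View pics/s3z.png

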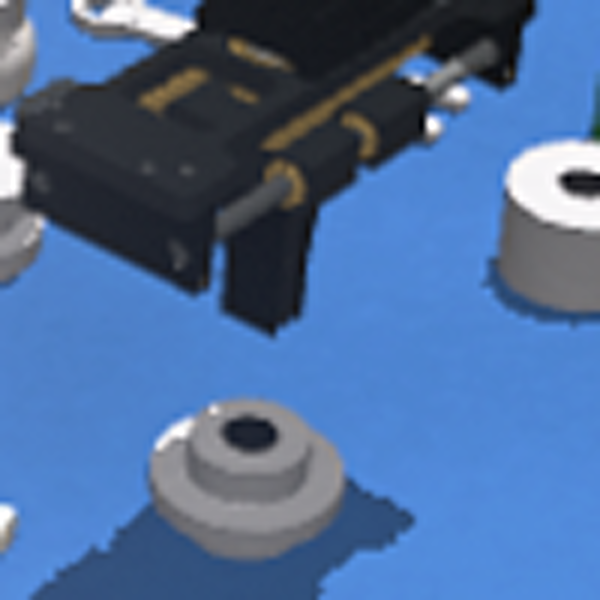

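View pics/w3.png

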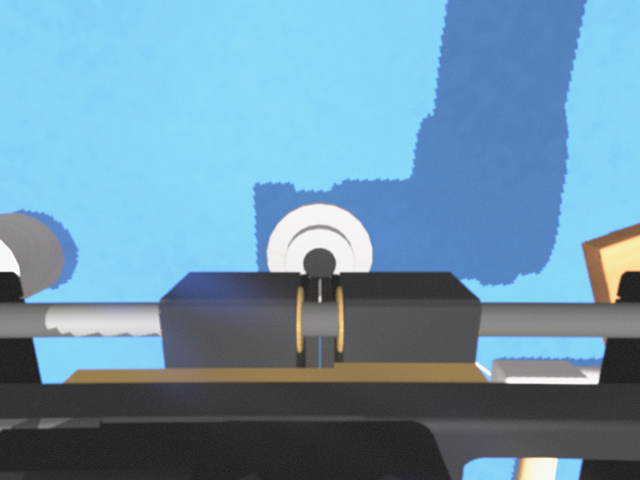

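The side view puts the fingertip centre at about (373.5,212), so z≈0.092 against a reported 0.060. The tips are really about 52 mm above the die. I'll lower a further ~15 mm. That leaves about 37 mm by the pictures and still clears the die if the reported TCP is right.

Emit:
drive_tool(increments="0 5 0 0 255;0 5 0 0 255;0 5 0 0 255;0 0 0 0 255;0 0 0 0 255")

```text
time: 6.55
position: [0.4786, -0.0945, 0.0442]
tool_rot: [-1.337, -0.984, 0.984]
ft_force: [0.4, -1.0, -0.1]
grip_width: 0.005
```

Run:
```python
from h import *
st=ctrl.get_state(); p=np.array(st['position']); print(st['time'],p,st['ft_force'],np.abs(st['qd']).max())
s=get_image('side')
for z in (.04,.05,.06,.07,.08): print(z,np.round((np.array(proj(s,(p[0],p[1],z)))-(330,160))*6))
cv2.imwrite('pics/s4z.png',cv2.resize(s['img'][160:260,330:430,::-1],None,fx=6,fy=6,interpolation=cv2.INTER_CUBIC))
```

```text
6.55 [ 0.47861645 -0.09452012  0.04424247] [ 0.38665615 -1.01344547 -0.11353823] 0.00271973517802961
0.04 [249. 430.]
0.05 [251. 408.]
0.06 [253. 385.]
0.07 [255. 362.]
0.08 [256. 339.]
```

View pics/s4z.png

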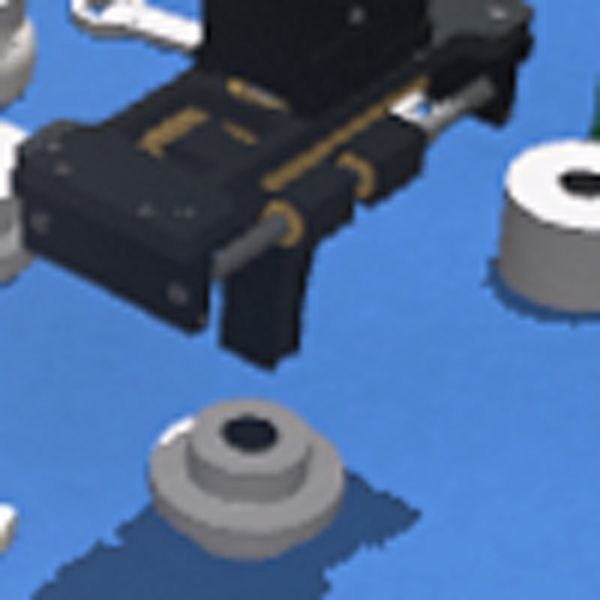

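The side view shows the tip centre at about zoom (258,345), so z≈0.077, about 37 mm above the die top and centred over it. Holding here.

Emit:
drive_tool(increments="0 0 0 0 255;0 0 0 0 255;0 0 0 0 255;0 0 0 0 255;0 0 0 0 255;0 0 0 0 255;0 0 0 0 255;0 0 0 0 255;0 0 0 0 255;0 0 0 0 255;0 0 0 0 255;0 0 0 0 255;0 0 0 0 255;0 0 0 0 255;0 0 0 0 255;0 0 0 0 255;0 0 0 0 255;0 0 0 0 255")

```text
time: 8.85
position: [0.4786, -0.0945, 0.0442]
tool_rot: [-1.337, -0.984, 0.984]
ft_force: [0.1, 0.3, 0.3]
grip_width: 0.003
```

Emit:
drive_tool(increments="0 -20 0 0 255;0 -30 0 0 255;0 -40 0 0 255;0 -40 0 0 255;0 -30 0 0 255;0 0 0 0 255")

```text
time: 9.6
position: [0.4803, -0.0947, 0.2067]
tool_rot: [-1.34, -0.988, 0.981]
ft_force: [0.6, 0.1, -0.1]
grip_width: 0.007
```

Run:
```python
from h import *
st=ctrl.get_state(); print(st['time'],st['position']); print(delta((.572,.125,.15)))
```

```text
9.6 [ 0.48028242 -0.09470902  0.20666237]
[236.9  57.2 -22. ]
```

Emit:
drive_tool(increments="30 0 -3 0 255;30 0 -3 0 255;30 0 -3 0 255;30 0 -3 0 255;30 0 -3 0 255;30 0 -3 0 255;30 0 -2 0 255;27 0 -2 0 255;0 0 0 0 255;0 0 0 0 255;0 20 0 0 255;0 20 0 0 255;0 16 0 0 255;0 0 0 0 255;0 0 0 0 255")

```text
time: 11.48
position: [0.5706, 0.125, 0.1491]
tool_rot: [-1.338, -0.985, 0.983]
ft_force: [-0.3, -0.0, 0.3]
grip_width: 0.007
```

Run:
```python
from h import *
st=ctrl.get_state(); p=np.array(st['position']); print(st['time'],p); print(delta((.572,.125,.094)))
s=get_image('side'); w=get_image('wrist');t=get_image('top')
np.savez('side5.npz',**s);np.savez('wrist5.npz',**w)
for z in (.09,.1,.15,.18): print(z,np.round((np.array(proj(s,(p[0],p[1],z)))-(230,190))*6))
cv2.imwrite('pics/s5z.png',cv2.resize(s['img'][190:290,230:340,::-1],None,fx=6,fy=6,interpolation=cv2.INTER_CUBIC))
cv2.imwrite('pics/w5.png',w['img'][:,:,::-1]);cv2.imwrite('pics/t5.png',t['img'][:,:,::-1])
print('w post pred',proj(w,(.572,.125,.09)))
```

```text
11.475 [0.57055069 0.12502913 0.14906374]
[ 0.4 55.1 -1.3]
0.09 [327. 433.]
0.1 [327. 408.]
0.15 [323. 281.]
0.18 [321. 201.]
w post pred (np.float64(319.89776528288263), np.float64(246.29371201522437))
```

View pics/s5z.png

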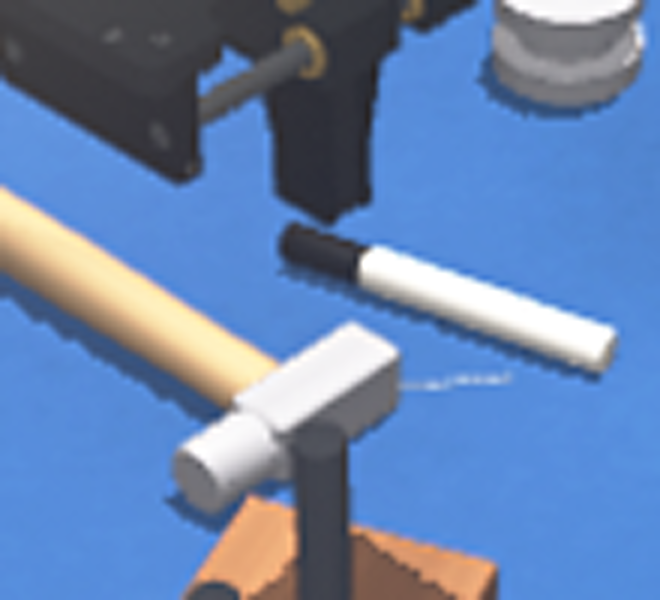

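View pics/w5.png

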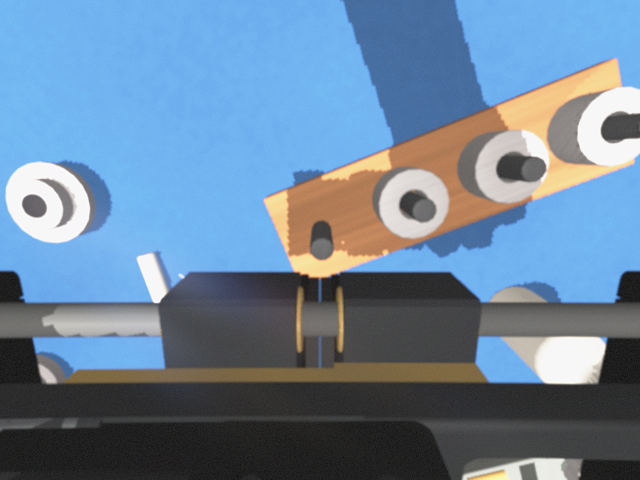

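The tip centre is at about zoom (323,198), so z≈0.181 with the same 32 mm offset, and directly above the post tip at (322,440). The wrist view shows the post tip at (322,246) against a predicted (320,246). I'll descend 55 mm.

Emit:
drive_tool(increments="1 10 -1 0 255;0 15 0 0 255;0 15 0 0 255;0 10 0 0 255;0 5 0 0 255;0 0 0 0 255;0 0 0 0 255")

```text
time: 12.5
position: [0.5717, 0.126, 0.0938]
tool_rot: [-1.337, -0.985, 0.983]
ft_force: [-0.2, -0.1, 0.6]
grip_width: 0.008
```

Run:
```python
from h import *
st=ctrl.get_state(); p=np.array(st['position']); print(st['time'],p,st['ft_force']); print(delta((.572,.125,.094)))
s=get_image('side'); w=get_image('wrist')
for z in (.09,.1,.12,.13): print(z,np.round((np.array(proj(s,(p[0],p[1],z)))-(230,190))*6))
cv2.imwrite('pics/s6z.png',cv2.resize(s['img'][190:290,230:340,::-1],None,fx=6,fy=6,interpolation=cv2.INTER_CUBIC))
cv2.imwrite('pics/w6.png',w['img'][:,:,::-1])
```

```text
12.5 [0.5717118  0.12599339 0.09378785] [-0.1931094  -0.08886141  0.60297588]
[-0.9 -0.2 -0.6]
0.09 [323. 433.]
0.1 [322. 409.]
0.12 [320. 359.]
0.13 [320. 333.]
```

View pics/s6z.png

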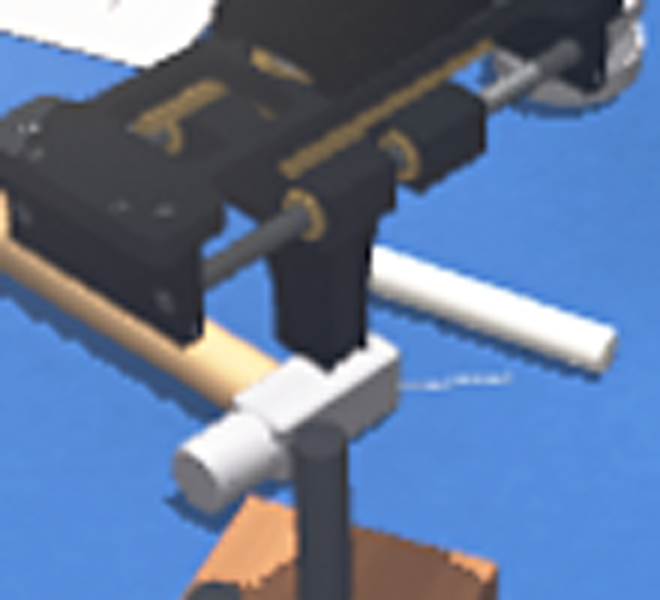

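View pics/w6.png

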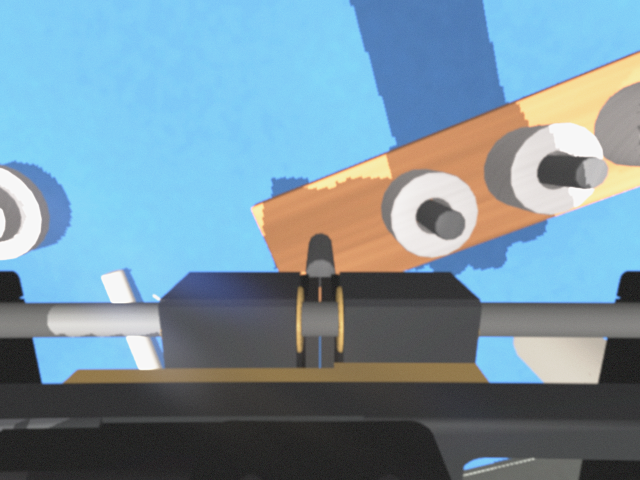

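The fingertips are centred over the bare post: tip at about zoom (322,343), post top at about (322,440), a gap of roughly 36 mm in the picture. I'll hold here, then hand in.

Emit:
drive_tool(increments="0 0 0 0 255;0 0 0 0 255;0 0 0 0 255;0 0 0 0 255;0 0 0 0 255;0 0 0 0 255;0 0 0 0 255;0 0 0 0 255;0 0 0 0 255;0 0 0 0 255;0 0 0 0 255;0 0 0 0 255;0 0 0 0 255;0 0 0 0 255;0 0 0 0 255;0 0 0 0 255;0 0 0 0 255;0 0 0 0 255")

```text
time: 14.85
position: [0.5713, 0.1259, 0.0933]
tool_rot: [-1.337, -0.984, 0.984]
ft_force: [0.1, 0.3, 0.7]
grip_width: 0.009
```

Run:
```python
from h import *
st=ctrl.get_state(); print(st['time'],st['position'],st['ft_force'])
print(workorder.close_job())
```

```text
14.85 [0.57130184 0.12593847 0.0933022 ] [0.13618796 0.27467246 0.6589431 ]
the job is handed in; nothing more can be done
None
```

I pointed at the ribbed die with shut fingertips and held there about 2.5 s. I then lifted, crossed high, and pointed at the bare post, the rack's end post nearest the ribbed die. The arm held there about 2.3 s and was still there when I handed in at 14.9 s.

**Sideways aim:** the top, wrist and side views gave the die at about (0.4795, -0.095) and the post at about (0.572, 0.125). They agreed within about 5 mm. The reported fingertip position was within about 1 mm of both.

**Contact:** the measured force stayed around 1 N or less throughout, so nothing appears to have been touched. I did not take a final picture after the last hold.

**A check that disagreed:** the pictures show the fingertips about 32 mm higher than the reported TCP height, in every pose I checked. I could not find out why. I chose a height that works either way:

| Target | Gap by the pictures | Gap by the reported TCP |
|---|---|---|
| Ribbed die | about 37 mm | about 4 mm |
| Bare post | about 36 mm | about 3–4 mm |

If the pictures are right, the gap is about two finger's breadths. If the reported height is right, it is closer than you asked, but still clear.

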